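# Start the panel saw: extraction, main blade, scoring blade

### The job

Start the panel saw for a cut, pressing its latching start buttons lightly with closed fingertips, each fully in so that it stays in: first the green start button on the small grey dust-extractor station, then the green main-blade start button on the dark sloping saw console, and last the white scoring-blade start button beside it. Press none of the red stop buttons, do not pick up or shift either control box, leave everything else on the bench where it is, and finish with the hand clear.

Things in the scene. Friction and masses are not known exactly. Their poses are not given: they have to be found in the camera images.
- extractor_station: the dust extractor's two-button station: a mid-grey box 170 x 90 mm, 62 mm high, lying face up and loose on rubber feet (1.1 kg). Origin: centre of its underside (under the feet); x along its 170 mm length from the red stop button towards the green start button, y across it, z up.
- extractor_start_top (a point): centre of the flat top of the extractor's GREEN start button, a 28 mm round cap whose top stands 18 mm above the box's face when out (80 mm above the bench), 36 mm from the box's centre in its +x; z points up out of the button
- extractor_start (a joint): travel of the green extractor start button in m: 0 = out (the start), 0.010 = fully in. It takes 2.6 N to start it moving, rising to about 5 N at the end of its travel, and it stays in (latched) when released
- extractor_stop (a joint): travel of the red extractor stop button, 28 mm, 72 mm from the green one (towards the box's -x), same height; 0 = out, 0.010 = pressed; springs back. Not to be pressed
- saw_console: the panel saw's console: a dark-grey desk box 250 mm wide (its y) and 158 mm deep (its x), loose on rubber feet (1.8 kg), its face sloping up at 15 degrees from 45 mm high at its -x edge to 85 mm at its +x edge. Origin: centre of its underside, z up. A start button stands on the higher part of the face, a red stop button 60 mm below it, in two columns 68 mm apart; the emergency stop is in the -y third
- main_start_top (a point): centre of the flat top of the GREEN main-blade start button on the saw console, a 28 mm cap whose top stands 18 mm above the sloping face when out, in the column nearest the console's +y end (78 mm from its middle), about 89 mm above the bench; z points out of the button, square to the sloping face
- main_start (a joint): travel of the green main-blade start button in m: 0 = out (the start), 0.010 = fully in. It takes 2.6 N to start it moving, rising to about 5 N at the end of its travel, and it stays in (latched) when released
- main_stop (a joint): travel of the red 28 mm main-blade stop button, 60 mm down the slope from the green one, standing out as far; 0 = out, 0.010 = pressed; springs back. Not to be pressed
- scoring_start_top (a point): centre of the flat top of the WHITE scoring-blade start button on the saw console, a 28 mm cap like the green one, 68 mm from it towards the console's -y (10 mm to the +y side of the console's middle), the same height; z points out of the button
- scoring_start (a joint): travel of the white scoring-blade start button in m: 0 = out (the start), 0.010 = fully in. It takes 2.6 N to start it moving, rising to about 5 N at the end of its travel, and it stays in (latched) when released
- scoring_stop (a joint): travel of the red 28 mm scoring-blade stop button, 60 mm down the slope from the white one, standing out as far; 0 = out, 0.010 = pressed; springs back. Not to be pressed
- emergency_stop (a joint): travel of the red 40 mm emergency-stop mushroom on its yellow 60 mm disc, 84 mm from the white button's column towards the console's -y, its top 32 mm above the sloping face; 0 = out, 0.006 = pressed; springs back. Not to be pressed
- bench_dog: loose aluminium bench dog standing between the two stations, 30 mm head, 56 mm high; origin under its foot
- tape_measure: loose yellow tape measure standing on edge, 62 x 34 mm, 61 mm high; origin at the centre of its underside
- glue_bottle: loose white glue bottle with an orange cap, 60 mm across, 170 mm high, beyond the stations; origin at the centre of its underside
- sanding_block: loose cork sanding block 60 x 110 mm, 38 mm high; origin at the centre of its underside
- try_square: loose try square lying flat, 90 mm dark wooden stock 18 mm thick and a 120 mm steel blade; origin under the middle of the stock
- carpenter_pencil: loose flat red carpenter's pencil, 180 mm long, 8 mm thick; origin under its middle, x along it
- hammer: loose hammer lying flat, 280 mm long; origin at the underside, x along it from handle to head

How it is judged:
By the outcome, as a careful person would: the job done as asked, in the order asked, and still so for the second after the job is handed in, with the robot touching nothing.
It also fails if it takes over 58 s, if anything falls off the work surface, if the arm or the gripper's body presses on something with over 40 N, if the wrist force passes 120 N, or if a joint passes its speed limit or range.

### The arm

A 6-joint arm with a two-finger parallel gripper is mounted at the origin on the work surface. World frame = base frame: x ahead of the robot, y to its left, z up, the work surface at z = 0. Lengths are in m, angles in rad, forces in N, time in s.
With the tool pointing down it reaches from about 0.3 to 1 m from the base axis. Payload 5.1 kg.
Tool frame: the origin (TCP) lies on the mounting face of the last link; the fingertips stand 190 mm ahead of it and the grasp point (between the pads) lies 171 mm ahead of it; z points along the fingers, y is the line along which they close (so a half turn about z gives the same grasp; the last joint's range is limited). The gripper opens to 95 mm and grips with 3 to 60 N. Pads are 20 mm wide; open, the fingers measure 119 mm over their backs; the gripper's body (75 mm by 180 mm) begins 59 mm behind the grasp point.
Start: joints at [1.054, 0.124, 1.65, -0, 1.367, -0.083], TCP at [0.273, 0.59, 0.405] pointing down, gripper open.
Joint ranges: [-2.61, 2.61], [-1.02, 2.33], [0.03, 2.71], [-1.35, 4.49], [0.32, 2.68], [-2.91, 2.91]. Speed limits (rad/s): [2.57, 2.57, 3.14, 3.14, 3.14, 3.14].

### API

Orientations are given as a rotation vector (axis times angle).
In Python, from cell import telemetry, vision, close_job gives the robot as it stands.
- The arm moves only by the tool jog_arm, never from a script. Its argument "plan" is a list of rows, each a list of 5 numbers: the shift along the tool's x, y, z in m, then the turn about the tool's z in degrees, then the closure, from -1 (fully open) to 1 (shut). A call has 1 to 10 rows; each row is the pose to reach, as a shift and turn from the pose commanded when the call began, along the tool's axes at that moment; what a row does not reach only later rows make up. A row lasts 1/12 s, in which the tool goes at most 41.7 mm and 7.16 degrees, less where a joint would pass 70% of its speed; a pose out of reach is approached as far as the arm can. A call with a gripper value outside its range is refused whole. The fingers move at their own pace and stop on an object; "grip_force" is the grip in N (left out, the last holds). Time passes only in rows, so rows that repeat a pose let the fingers close. It gives the time, the measured TCP pose, the force, the opening and the grip force at its end, in the units of the state.
- telemetry.read_state(): the state, without advancing time (a new reading comes with each control period).
- vision.snapshot(name): name is "scene" or "top" or "wrist"; returns the picture (400x640x3 uint8, blue, green, red); there is no depth.
- vision.get_calibration(name): a dict with "vfov" (degrees; the focal length in pixels is half the picture's height over the tangent of half this angle, whatever the lens; pixels are square), "cx", "cy" (the principal point, pixels), "R" (3x3) and "t" (3): a world point X has camera coordinates R X + t; the wrist camera has in their place "tool_from_camera" (4x4, takes a point from camera to tool coordinates, whose origin is the TCP and whose axes are the flange's). Camera axes: x right, y down, z forward; pixel columns grow to the right and rows downward; lengths in m; the calibration is good to about 2 mm. The wrist camera is an equidistant fisheye: a pixel r from the principal point sees the ray r / f radians off the axis. A picture is of the moment at which its call begins: read the wrist's pose just before it. get_calibration takes no time and is no camera call.
- close_job(): hands the job in; it is judged then, once.
Trained networks look in the newest picture that a camera, given by its name, has taken for a name from the list of things; names that differ only in an ending like _2 or _b are one class to them, and where a whole thing is asked for, a point or a joint stands for the part that bears it (a point fixed in the world has none). Each returns a list of dicts, best first, with "p" (0 to 1); they miss things now and then, are a little off and sometimes report something else, mostly with a low value. They report only what shows in the picture. A call takes as long as a camera call.
- vision.find_in(name, camera): "position" ([column, row] in pixels, amid what is visible of it).
The state is a dict: "t": time; "qpos": joint angles; "dq": joint speeds; "joint_torque": joint torques, N m; "eef_pos": TCP position; "eef_rot": TCP orientation; "wrist_force": force on the tool from outside, world axes, zero at the start; "ft_torque": the same for the moment, N m; "finger_gap": opening from 0.0 (shut) to 1.0 (fully open); "grip_force": force on a finger pad.
Only numpy, scipy, OpenCV 4.12 (cv2) and the standard library are available. Lean on these libraries where they do the work, as an engineer would, in place of code of your own. Each camera call takes 0.05 s, during which the arm holds its last target. There are 200 camera calls.

## Working session

There is one attempt and no reset: what is moved stays moved. The work goes in short steps, Python scripts to look and compute and a tool call to move; the robot and the scene stay as the last step left them, time stands still between calls to the robot, and variables do not carry over. Pictures are saved under pics/ and viewed, at most 10 in all, crops included, and the job is handed in when it is done.

Besides the shell and the picture viewer there is one more tool, called after ">>>" by a JSON object that holds its "api" and its "payload", one argument or row to a line. jog_arm: Moves the arm, as the interface text tells. Its arguments: {"type":"object","properties":{"plan":{"type":"array"},"grip_force":{"type":"number"}},"required":["plan"]}

```bash
mkdir -p pics; cat > h.py <<'E'
import numpy as np, cv2
from scipy.spatial.transform import Rotation as Ro
from cell import telemetry, vision
def ray(cam,px,st=None):
    c=vision.get_calibration(cam); f=200/np.tan(np.radians(c["vfov"]/2))
    u=np.array([px[0]-c["cx"],px[1]-c["cy"]])
    if cam=="wrist":
        r=np.hypot(*u); th=r/f
        d=np.array([*(np.sin(th)*u/max(r,1e-9)),np.cos(th)])
        T=np.array(c["tool_from_camera"]); Rt=Ro.from_rotvec(st["eef_rot"]).as_matrix()
        return Rt@T[:3,3]+st["eef_pos"], Rt@T[:3,:3]@d
    R=np.array(c["R"]);t=np.array(c["t"])
    return -R.T@t, R.T@np.array([u[0]/f,u[1]/f,1])
def at(cam,px,z,st=None):
    o,d=ray(cam,px,st); return o+d*(z-o[2])/d[2]
E
python3 - <<'E'
from h import *
s=telemetry.read_state(); print({k:np.round(v,3) for k,v in s.items()})
Z=dict(extractor_start_top=.08,extractor_stop=.08,main_start_top=.089,main_stop=.073,scoring_start_top=.089,scoring_stop=.073,emergency_stop=.09,bench_dog=.05,tape_measure=.06,glue_bottle=.17)
for cam in("top","scene"):
    cv2.imwrite(f"pics/{cam}0.png",vision.snapshot(cam))
    for n,z in Z.items():
        for r in vision.find_in(n,cam)[:2]: print(cam,n,round(r["p"],2),np.round(r["position"],1),at(cam,r["position"],z).round(3))
E
```

```text
{'t': np.float64(0.0), 'qpos': array([ 1.054,  0.124,  1.652, -0.   ,  1.367, -0.083]), 'dq': array([ 0.002, -0.001,  0.   , -0.   ,  0.002,  0.001]), 'joint_torque': array([ -0.   , -41.761, -35.993,   0.077,   0.049,  -0.   ]), 'eef_pos': array([0.273, 0.59 , 0.403]), 'eef_rot': array([-6.760e-01, -3.067e+00,  3.000e-03]), 'wrist_force': array([ 0.729, -0.318,  0.095]), 'ft_torque': array([ 0.018, -0.025,  0.047]), 'grip_force': np.float64(0.0), 'finger_gap': np.float64(1.001)}
top extractor_stop 0.67 [228.8 232.8] [0.479 0.223 0.08 ]
top main_start_top 0.68 [366.7 224.9] [ 0.491 -0.138  0.089]
top main_stop 0.5 [373.  247.6] [ 0.433 -0.154  0.073]
top scoring_start_top 0.71 [368. 225.] [ 0.491 -0.141  0.089]
top scoring_start_top 0.43 [391.2 213.2] [ 0.521 -0.203  0.089]
top scoring_stop 0.46 [399.6 235.6] [ 0.463 -0.225  0.073]
top emergency_stop 0.6 [427.7 222. ] [ 0.495 -0.296  0.09 ]
top tape_measure 0.57 [317.1 267.4] [ 0.385 -0.007  0.06 ]
top glue_bottle 0.58 [330.1 128.7] [ 0.726 -0.047  0.17 ]
scene extractor_start_top 0.58 [384.1 149.8] [0.551 0.228 0.08 ]
scene extractor_stop 0.44 [357.7 142. ] [0.482 0.213 0.08 ]
scene main_start_top 0.62 [254.5 216.7] [ 0.505 -0.143  0.089]
scene main_stop 0.47 [227.7 211.9] [ 0.439 -0.159  0.073]
scene scoring_start_top 0.61 [232.4 240.7] [ 0.523 -0.212  0.089]
scene scoring_stop 0.68 [206.9 234.7] [ 0.461 -0.226  0.073]
scene emergency_stop 0.66 [186.1 263.8] [ 0.508 -0.3    0.09 ]
scene bench_dog 0.72 [306.2 195.9] [0.504 0.002 0.05 ]
scene bench_dog 0.35 [453.7 212.5] [0.774 0.169 0.05 ]
scene tape_measure 0.88 [266.4 181.5] [ 0.41  -0.029  0.06 ]
scene glue_bottle 0.84 [387.  265.3] [ 0.8   -0.135  0.17 ]
```

View pics/top0.png

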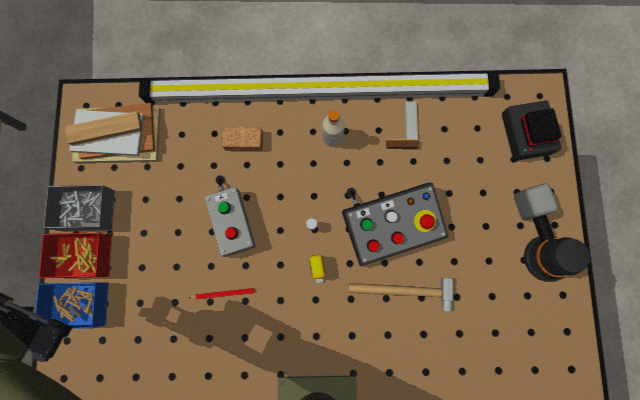

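View pics/scene0.png

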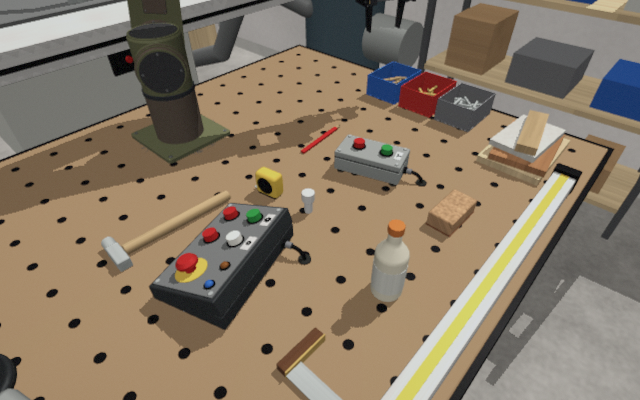

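The top view shows the extractor's green button at about (224,208) with its red at (231,233). On the console, main green is at (367,225), white at (391,217) and the e-stop at (428,222). The scene view agrees with this, and also shows the bench dog and tape measure between the two boxes. I'm moving above the extractor's green button with the fingers closing.

>>> {"api": "jog_arm", "payload": {
  "plan": [
    [-0.04,-0.02,0,0,1],
    [-0.08,-0.04,0,0,1],
    [-0.12,-0.06,0,0,1],
    [-0.155,-0.08,0,0,1],
    [-0.19,-0.1,0,0,1],
    [-0.225,-0.12,0,0,1],
    [-0.26,-0.14,0,0,1],
    [-0.295,-0.155,0,0,1],
    [-0.33,-0.17,0,0,1],
    [-0.365,-0.19,0,0,1]
  ],
  "grip_force": 10
}}

```text
t: 1.93
eef_pos: [0.5256, 0.2624, 0.4051]
eef_rot: [0.676, 3.067, 0.001]
wrist_force: [1.0, 0.2, 0.7]
finger_gap: 0.358
grip_force: 0.0
```

>>> {"api": "jog_arm", "payload": {
  "plan": [
    [-0.03,-0.015,0,0,1],
    [-0.035,-0.02,0,0,1],
    [-0.035,-0.02,0,0,1],
    [-0.035,-0.02,0,0,1],
    [-0.035,-0.02,0,0,1]
  ]
}}

```text
t: 2.35
eef_pos: [0.5473, 0.2321, 0.4047]
eef_rot: [-0.674, -3.068, -0.0]
wrist_force: [-0.5, 0.1, -0.3]
finger_gap: 0.024
grip_force: 0.0
```

```bash
cat > look.py <<'E'
import sys
from h import *
Z=dict(extractor_start_top=.08,extractor_stop=.08,main_start_top=.089,main_stop=.073,scoring_start_top=.089,scoring_stop=.073,emergency_stop=.09)
s=telemetry.read_state(); p=s["eef_pos"]; R=Ro.from_rotvec(s["eef_rot"]).as_matrix()
cv2.imwrite(f"pics/{sys.argv[1]}.png",vision.snapshot("wrist"))
print("t",s["t"],"tcp",p.round(4),"tip",(p+.19*R[:,2]).round(4),"gap",round(float(s["finger_gap"]),3),"\n",R.round(3))
for n in sys.argv[2:]:
    for r in vision.find_in(n,"wrist")[:2]:
        P=at("wrist",r["position"],Z[n],s); print(n,round(r["p"],2),np.round(r["position"],1),P.round(4),"tool d",(R.T@(P-p)).round(4)-[0,0,.19])
E
python3 look.py w1 extractor_start_top extractor_stop
```

```text
t 2.35 tcp [0.5473 0.2321 0.4047] tip [0.5472 0.2321 0.2147] gap 0.024 
 [[-0.908  0.419 -0.   ]
 [ 0.419  0.908  0.   ]
 [ 0.001  0.    -1.   ]]
extractor_start_top 0.95 [324.9 187.3] [0.5431 0.2406 0.08  ] tool d [0.0072 0.006  0.1347]
extractor_stop 0.88 [276.7 137.3] [0.4769 0.2187 0.08  ] tool d [ 0.0582 -0.0417  0.1347]
```

View pics/w1.png

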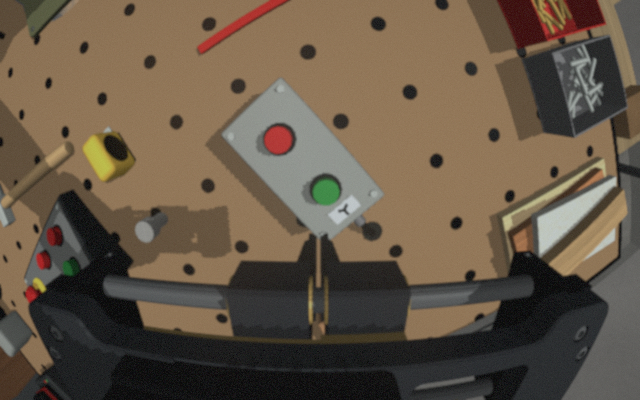

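The wrist view shows the extractor face. Green is at (326,190) and red at (277,138), and their spacing comes out at 70 mm against the stated 72. Descending.

>>> {"api": "jog_arm", "payload": {
  "plan": [
    [0.007,0.006,0.02,0,1],
    [0.007,0.006,0.05,0,1],
    [0.007,0.006,0.08,0,1],
    [0.007,0.006,0.11,0,1],
    [0.007,0.006,0.125,0,1],
    [0.007,0.006,0.125,0,1],
    [0.007,0.006,0.125,0,1],
    [0.007,0.006,0.125,0,1]
  ]
}}

```text
t: 3.17
eef_pos: [0.5444, 0.2402, 0.2815]
eef_rot: [0.674, 3.066, 0.002]
wrist_force: [0.3, -0.4, -0.3]
finger_gap: 0.007
grip_force: 0.0
```

```bash
python3 look.py w2 extractor_start_top
```

```text
t 3.1667 tcp [0.5444 0.2402 0.2815] tip [0.5449 0.2404 0.0915] gap 0.007 
 [[-0.908  0.42   0.002]
 [ 0.42   0.908  0.001]
 [-0.002  0.002 -1.   ]]
extractor_start_top 0.72 [321.3 232.2] [0.539  0.2442 0.08  ] tool d [0.007  0.001  0.0115]
extractor_start_top 0.5 [ 19.3 297.6] [ 0.4796 -0.0988  0.08  ] tool d [-0.083  -0.3353  0.011 ]
```

View pics/w2.png

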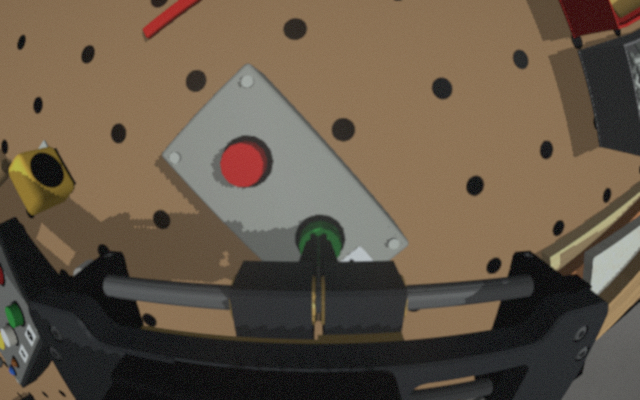

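Close up, the closed fingertips sit over the middle of the green cap at (320,238). Pressing slowly.

>>> {"api": "jog_arm", "payload": {
  "plan": [
    [0.001,0,0.006,0,1],
    [0.001,0,0.01,0,1],
    [0.001,0,0.012,0,1],
    [0.001,0,0.014,0,1],
    [0.001,0,0.016,0,1],
    [0.001,0,0.0175,0,1],
    [0.001,0,0.019,0,1],
    [0.001,0,0.019,0,1]
  ]
}}

```text
t: 3.93
eef_pos: [0.5434, 0.24, 0.261]
eef_rot: [0.676, 3.067, 0.001]
wrist_force: [1.4, 2.1, 3.9]
finger_gap: 0.005
grip_force: 1.7
```

>>> {"api": "jog_arm", "payload": {
  "plan": [
    [0,0,0.001,0,1],
    [0,0,0.002,0,1],
    [0,0,0.002,0,1]
  ]
}}

```text
t: 4.18
eef_pos: [0.5436, 0.2401, 0.2603]
eef_rot: [0.676, 3.067, 0.001]
wrist_force: [-2.1, -0.6, 10.4]
finger_gap: 0.005
grip_force: 5.1
```

The force has risen past 5 N at full travel, so the button is in. Lifting straight up, then looking.

>>> {"api": "jog_arm", "payload": {
  "plan": [
    [0,0,-0.01,0,1],
    [0,0,-0.04,0,1],
    [0,0,-0.08,0,1],
    [0,0,-0.12,0,1],
    [0,0,-0.14,0,1],
    [0,0,-0.14,0,1],
    [0,0,-0.14,0,1]
  ]
}}

```text
t: 4.77
eef_pos: [0.5431, 0.2398, 0.3999]
eef_rot: [0.676, 3.066, 0.001]
wrist_force: [-0.6, -0.5, -0.3]
finger_gap: 0.004
grip_force: 0.0
```

```bash
python3 look.py w3 extractor_start_top extractor_stop main_start_top scoring_start_top; python3 - <<'E'
import cv2
a=cv2.imread("pics/w1.png")[60:250,200:420];b=cv2.imread("pics/w3.png")[60:250,200:420]
cv2.imwrite("pics/c3.png",cv2.resize(cv2.hconcat([a,b]),None,fx=1.8,fy=1.8))
E
```

```text
t 4.7667 tcp [0.5431 0.2398 0.3999] tip [0.5435 0.2398 0.2099] gap 0.004 
 [[-0.907  0.42   0.002]
 [ 0.42   0.907  0.   ]
 [-0.001  0.001 -1.   ]]
extractor_start_top 0.84 [321.5 193.9] [0.5433 0.2428 0.08  ] tool d [0.0015 0.0025 0.1299]
extractor_stop 0.9 [272.1 147.6] [0.4805 0.2187 0.08  ] tool d [ 0.0485 -0.0458  0.1297]
main_start_top 0.71 [ 66.8 269.5] [ 0.4868 -0.1265  0.089 ] tool d [-0.1024 -0.3564  0.1207]
main_start_top 0.23 [ 50.  242.9] [ 0.4416 -0.1303  0.089 ] tool d [-0.063  -0.3788  0.1206]
```

View pics/c3.png

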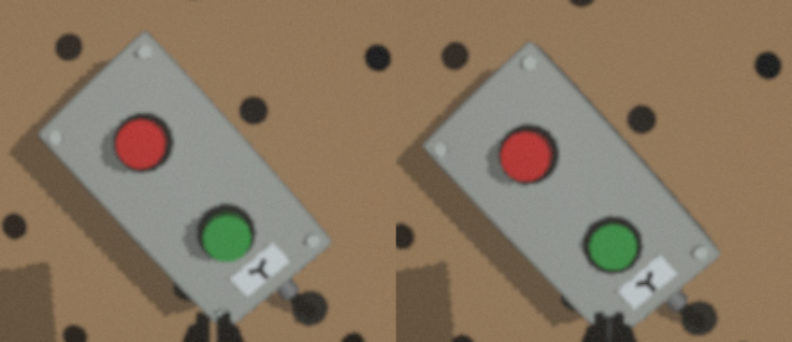

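The right half of the crop, taken after the press, shows the green button sunk in (its side shadow is gone) and the box unmoved. Now to the console, turning the tool so its x lies along the slope.

>>> {"api": "jog_arm", "payload": {
  "plan": [
    [-0.01,-0.03,0,-5,1],
    [-0.022,-0.068,0,-12,1],
    [-0.034,-0.106,0,-18,1],
    [-0.046,-0.144,0,-25,1],
    [-0.058,-0.182,0,-31,1],
    [-0.07,-0.22,0,-37,1],
    [-0.082,-0.256,0,-43,1],
    [-0.094,-0.292,0,-46,1],
    [-0.106,-0.328,0,-46,1],
    [-0.118,-0.364,0,-46,1]
  ]
}}

```text
t: 5.85
eef_pos: [0.4964, -0.1417, 0.3974]
eef_rot: [0.576, -3.087, -0.002]
wrist_force: [0.5, 0.2, 0.3]
finger_gap: 0.008
grip_force: 0.0
```

>>> {"api": "jog_arm", "payload": {
  "plan": [
    [0,0,0,0,1],
    [0,0,0,0,1],
    [0,0,0,0,1],
    [0,0,0,0,1]
  ]
}}

```text
t: 6.18
eef_pos: [0.4973, -0.1389, 0.398]
eef_rot: [0.578, -3.087, -0.002]
wrist_force: [0.2, -0.0, 0.0]
finger_gap: 0.004
grip_force: 0.0
```

```bash
python3 look.py w4 main_start_top scoring_start_top main_stop scoring_stop emergency_stop
```

```text
t 6.1833 tcp [ 0.4973 -0.1389  0.398 ] tip [ 0.4971 -0.1388  0.208 ] gap 0.004 
 [[-0.932 -0.362 -0.001]
 [-0.362  0.932  0.001]
 [ 0.001  0.001 -1.   ]]
main_start_top 0.68 [321.8 192. ] [ 0.4895 -0.1388  0.089 ] tool d [0.0071 0.0026 0.1191]
scoring_start_top 0.73 [247.3 190.5] [ 0.5142 -0.2075  0.089 ] tool d [ 0.0089 -0.0703  0.119 ]
scoring_start_top 0.63 [317.3 194. ] [ 0.4929 -0.1422  0.089 ] tool d [ 0.0051 -0.0018  0.119 ]
main_stop 0.56 [324.7 137.6] [ 0.4406 -0.1546  0.073 ] tool d [0.0583 0.0055 0.1351]
scoring_stop 0.84 [257.6 132.9] [ 0.4595 -0.2186  0.073 ] tool d [ 0.0639 -0.0609  0.135 ]
scoring_stop 0.72 [255.3 165.8] [ 0.4917 -0.2098  0.073 ] tool d [ 0.0306 -0.0644  0.135 ]
emergency_stop 0.7 [176.4 143.7] [ 0.4943 -0.2923  0.09  ] tool d [ 0.0581 -0.1423  0.1179]
```

View pics/w4.png

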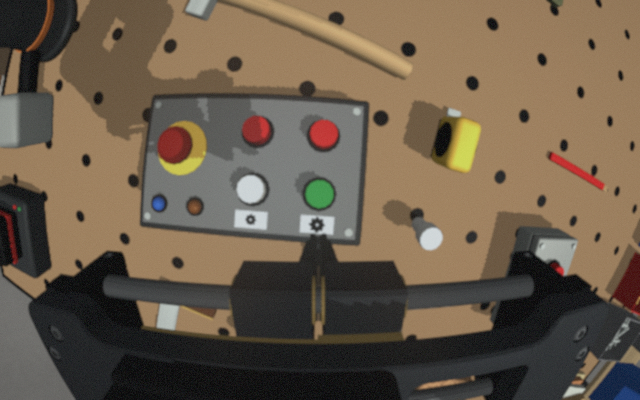

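The wrist view over the console shows green at (320,193), white at (251,188), the stops at (324,135) and (257,131), and the e-stop at (176,146). I'm descending over green, biased 3 mm downslope because the upslope edge of the fingertip touches first.

>>> {"api": "jog_arm", "payload": {
  "plan": [
    [0.009,0.001,0.02,0,1],
    [0.009,0.001,0.05,0,1],
    [0.009,0.001,0.08,0,1],
    [0.009,0.001,0.1,0,1],
    [0.009,0.001,0.11,0,1],
    [0.009,0.001,0.11,0,1],
    [0.009,0.001,0.11,0,1],
    [0.009,0.001,0.11,0,1]
  ]
}}

```text
t: 7.15
eef_pos: [0.4893, -0.1425, 0.2907]
eef_rot: [-0.576, 3.086, -0.003]
wrist_force: [0.0, -0.4, -0.2]
finger_gap: 0.006
grip_force: 0.0
```

```bash
python3 look.py w5 main_start_top
```

```text
t 7.15 tcp [ 0.4893 -0.1425  0.2907] tip [ 0.4898 -0.1427  0.1007] gap 0.006 
 [[-0.933 -0.361  0.003]
 [-0.361  0.933 -0.001]
 [-0.002 -0.002 -1.   ]]
main_start_top 0.74 [327.9 234.6] [ 0.4822 -0.1401  0.089 ] tool d [0.0062 0.0052 0.0116]
main_start_top 0.73 [221.3 236.9] [ 0.5096 -0.2045  0.089 ] tool d [ 0.0039 -0.0647  0.0118]
```

View pics/w5.png

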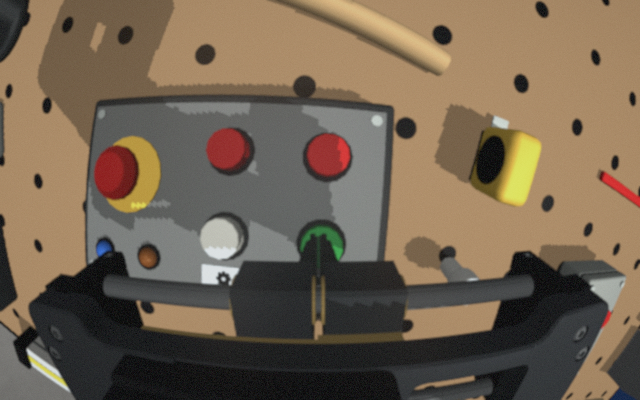

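The fingertips are over green at (321,244). White is unobstructed at (222,237). Pressing main start.

>>> {"api": "jog_arm", "payload": {
  "plan": [
    [0.003,0.001,0.005,0,1],
    [0.003,0.001,0.009,0,1],
    [0.003,0.001,0.012,0,1],
    [0.003,0.001,0.014,0,1],
    [0.003,0.001,0.016,0,1],
    [0.003,0.001,0.017,0,1],
    [0.003,0.001,0.018,0,1],
    [0.003,0.001,0.018,0,1]
  ]
}}

```text
t: 7.92
eef_pos: [0.4859, -0.1426, 0.2714]
eef_rot: [-0.576, 3.087, -0.001]
wrist_force: [1.2, 1.5, 3.6]
finger_gap: 0.007
grip_force: 2.0
```

>>> {"api": "jog_arm", "payload": {
  "plan": [
    [0,0,0.001,0,1],
    [0,0,0.002,0,1],
    [0,0,0.002,0,1]
  ]
}}

```text
t: 8.17
eef_pos: [0.486, -0.1426, 0.27]
eef_rot: [-0.576, 3.086, -0.001]
wrist_force: [1.8, 1.3, 6.7]
finger_gap: 0.003
grip_force: 3.3
```

>>> {"api": "jog_arm", "payload": {
  "plan": [
    [0,0,0.001,0,1],
    [0,0,0.0015,0,1],
    [0,0,0.0015,0,1]
  ]
}}

```text
t: 8.42
eef_pos: [0.4863, -0.1426, 0.2698]
eef_rot: [-0.576, 3.086, -0.001]
wrist_force: [-1.3, 2.3, 13.6]
finger_gap: 0.001
grip_force: 6.9
```

The force has reached 13.6 N with no further travel, so the button is at its stop. Lifting, then shifting over white.

>>> {"api": "jog_arm", "payload": {
  "plan": [
    [0,0,-0.01,0,1],
    [0,0,-0.04,0,1],
    [0,0,-0.08,0,1],
    [0,-0.02,-0.12,0,1],
    [0,-0.045,-0.13,0,1],
    [0,-0.067,-0.13,0,1],
    [0,-0.067,-0.13,0,1],
    [0,-0.067,-0.13,0,1],
    [0,-0.067,-0.13,0,1]
  ]
}}

```text
t: 9.17
eef_pos: [0.5089, -0.2045, 0.3955]
eef_rot: [0.576, -3.085, -0.004]
wrist_force: [0.1, 0.8, 0.6]
finger_gap: 0.006
grip_force: 0.0
```

```bash
python3 look.py w6 main_start_top scoring_start_top main_stop scoring_stop
```

```text
t 9.1667 tcp [ 0.5089 -0.2045  0.3955] tip [ 0.5083 -0.2042  0.2055] gap 0.006 
 [[-0.933 -0.361 -0.003]
 [-0.361  0.933  0.002]
 [ 0.003  0.003 -1.   ]]
main_start_top 0.76 [383.6 204.8] [ 0.4899 -0.1431  0.089 ] tool d [-0.0052  0.0633  0.1167]
scoring_start_top 0.68 [318.4 204.2] [ 0.5123 -0.2031  0.089 ] tool d [-0.0045 -0.0007  0.1165]
main_stop 0.9 [386.6 149.7] [ 0.4395 -0.1583  0.073 ] tool d [0.0473 0.0673 0.1328]
scoring_stop 0.71 [320.2 145.9] [ 0.4606 -0.2211  0.073 ] tool d [0.0502 0.0011 0.1327]
scoring_stop 0.71 [308.3 174.7] [ 0.4917 -0.2217  0.073 ] tool d [ 0.0215 -0.0107  0.1326]
```

View pics/w6.png

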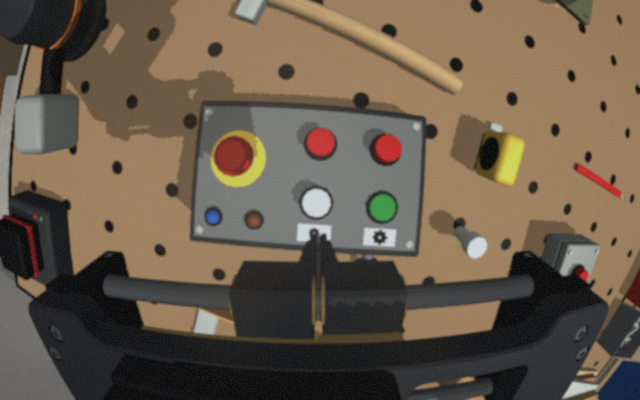

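Green is latched at (383,207), sunk with no side visible, and the console hasn't moved. White is at (316,202), about 3 mm off the tool axis. Descending and pressing white.

>>> {"api": "jog_arm", "payload": {
  "plan": [
    [0.0,-0.002,0.02,0,1],
    [0.0,-0.002,0.05,0,1],
    [0.0,-0.002,0.08,0,1],
    [0.0,-0.002,0.1,0,1],
    [0.0,-0.002,0.108,0,1],
    [0.0,-0.002,0.111,0,1],
    [0.0,-0.002,0.111,0,1],
    [0.0,-0.002,0.111,0,1]
  ]
}}

```text
t: 10.08
eef_pos: [0.5108, -0.207, 0.2879]
eef_rot: [-0.576, 3.086, -0.003]
wrist_force: [0.2, -0.0, -0.3]
finger_gap: 0.008
grip_force: 0.0
```

>>> {"api": "jog_arm", "payload": {
  "plan": [
    [0,0,0.002,0,1],
    [0,0,0.004,0,1],
    [0,0,0.006,0,1],
    [0,0,0.008,0,1],
    [0,0,0.01,0,1],
    [0,0,0.011,0,1],
    [0,0,0.011,0,1]
  ]
}}

```text
t: 10.67
eef_pos: [0.5106, -0.207, 0.2759]
eef_rot: [-0.576, 3.087, -0.002]
wrist_force: [1.8, -0.1, 3.9]
finger_gap: 0.003
grip_force: 1.9
```

>>> {"api": "jog_arm", "payload": {
  "plan": [
    [0,0,0.002,0,1],
    [0,0,0.004,0,1],
    [0,0,0.006,0,1],
    [0,0,0.006,0,1]
  ]
}}

```text
t: 11.0
eef_pos: [0.511, -0.207, 0.2713]
eef_rot: [-0.576, 3.086, -0.002]
wrist_force: [0.8, 1.6, 10.9]
finger_gap: 0.007
grip_force: 4.9
```

>>> {"api": "jog_arm", "payload": {
  "plan": [
    [0,0,0.0005,0,1],
    [0,0,0.001,0,1],
    [0,0,0.001,0,1]
  ]
}}

```text
t: 11.25
eef_pos: [0.5111, -0.2071, 0.2712]
eef_rot: [-0.576, 3.086, -0.002]
wrist_force: [-1.9, 3.2, 14.8]
finger_gap: 0.005
grip_force: 7.1
```

>>> {"api": "jog_arm", "payload": {
  "plan": [
    [0,0,-0.01,0,1],
    [0,0,-0.04,0,1],
    [0,0,-0.08,0,1],
    [0,0,-0.12,0,1],
    [0,0,-0.13,0,1],
    [0,0,-0.13,0,1],
    [0,0,-0.13,0,1]
  ]
}}

```text
t: 11.83
eef_pos: [0.5099, -0.2067, 0.3975]
eef_rot: [0.576, -3.087, -0.001]
wrist_force: [-0.1, 0.7, -1.1]
finger_gap: 0.005
grip_force: 0.0
```

```bash
python3 look.py w7 scoring_start_top; python3 - <<'E'
import cv2
from cell import vision
a=cv2.imread("pics/w6.png")[80:270,180:440];b=cv2.imread("pics/w7.png")[80:270,180:440]
t=vision.snapshot("top")[170:300,180:470]
m=cv2.hconcat([a,b]); t=cv2.resize(t,(520,233))
cv2.imwrite("pics/c7.png",cv2.resize(cv2.vconcat([m,t]),None,fx=1.4,fy=1.4))
E
```

```text
t 11.8333 tcp [ 0.5099 -0.2067  0.3975] tip [ 0.5097 -0.2067  0.2075] gap 0.005 
 [[-0.933 -0.361 -0.001]
 [-0.361  0.933  0.   ]
 [ 0.001  0.001 -1.   ]]
scoring_start_top 0.95 [318.5 203.5] [ 0.5138 -0.2056  0.089 ] tool d [-0.0043 -0.0006  0.1185]
```

View pics/c7.png

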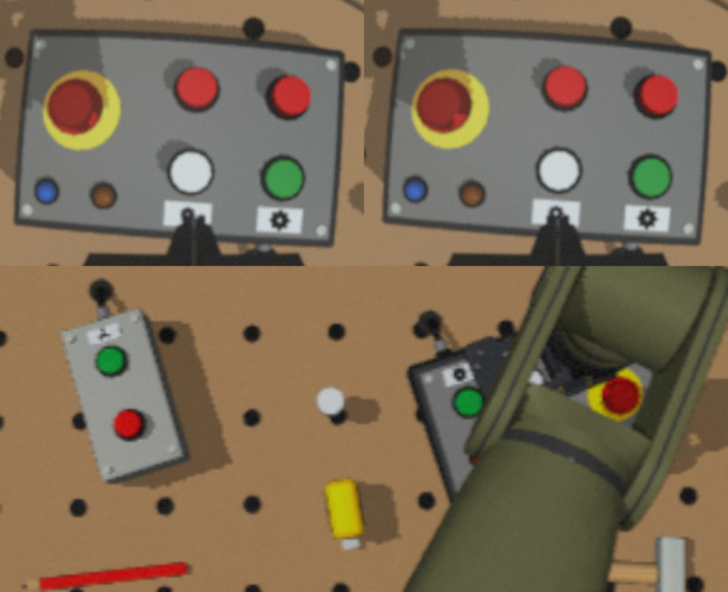

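The crops show white sunk like green (its side shadow is gone), the red buttons still out, nothing shifted, and the hand about 110 mm clear. Handing in.

```bash
python3 -c "
from cell import close_job
print(close_job())"
```

```text
the job is handed in; nothing more can be done
None
```

I pressed the three start buttons in the order asked: extractor green, main-blade green, scoring-blade white. In the pictures all three stay in, the red stops are untouched, the boxes have not moved and the hand is clear; I handed the job in at about 12 s.

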